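# Load a slide cassette up the reader's ramp

### The arm

A 6-joint arm with a two-finger parallel gripper is mounted at the origin on a cart in front of the work surface, level with it; the furniture and walls round the work are solid. World frame = base frame: x ahead of the robot, y to its left, z up, the work surface at z = 0. Lengths are in mm, angles in degrees, forces in N, time in s.
With the tool pointing down it reaches from about 300 to 850 mm from the base axis. Payload 4.2 kg.
Tool frame: the origin (TCP) lies midway between the tips of the shut fingers; the grasp point (between the pads) lies 19 mm behind it; z points along the fingers, y is the line along which they close (so a half turn about z gives the same grasp; the last joint's range is limited). The gripper opens to 91 mm and grips with 3 to 60 N. Pads are 32 mm wide; open, the fingers measure 118 mm over their backs; the gripper's body (76 mm by 178 mm) begins 60 mm behind the grasp point.
Start: joints at [62.567, 18.312, 89.639, -0, 72.044, -1.146], TCP at [254.656, 515.551, 213.976] pointing down, gripper open.
Joint ranges: [-177.97, 177.97], [-48.28, 115.42], [12.27, 149.76], [-77.06, 257.06], [2.81, 150.46], [-146.56, 146.56]. Speed limits (degrees/s): [147.25, 147.25, 180, 180, 180, 180].

### API

Orientations are given as [roll, pitch, yaw] about the fixed x, y, z axes, in that order (R = Rz(yaw) Ry(pitch) Rx(roll)).
In Python, from workcell import state, grab_frame, camera_model, job_done gives the robot as it stands.
- The arm moves only by the shell command python3 -m pendant FILE [OPENING] [FORCE], which reads ROWS from the file FILE. ROWS is one flat JSON list of numbers that holds 1 to 8 rows one after another, with no inner brackets; each row has 6 numbers: dx, dy, dz in normalised numbers (1 is 600 mm), then a rotation vector rx, ry, rz in a scale on which 1.0 is 2 pi rad; each row shifts and turns the commanded pose from where the row before left it, along the tool's axes as they then stand; what a row does not reach is not made up. A row lasts 1/10 s, in which the tool goes at most 50 mm and 8.59 degrees, less where a joint would pass 70% of its speed; a pose out of reach is approached as far as the arm can. OPENING is the finger opening in mm, set as the command begins (- or left out keeps the last). The fingers move at their own pace and stop on an object; FORCE is the grip in N (left out, the last holds). Time passes only in rows, so rows that do not move let the fingers close. It prints the time, the measured TCP pose, the force, the opening and the grip force at its end. Shift and turn numbers lie between -1 and 1, and a call with a number outside is refused. Input that does not fit is refused with a message, and nothing moves.
- state(): the state, without advancing time (a new reading comes with each control period).
- grab_frame(name): name is "side" or "top"; returns the picture (420x560x3 uint8, blue, green, red); there is no depth.
- camera_model(name): a dict with "fx", "fy", "cx", "cy" (pixels), "D" ([k1, k2, p1, p2, k3] as OpenCV has them; the pictures are not rectified), "T" (4x4, takes a point from camera to world coordinates). Camera axes: x right, y up, looking along -z (the intrinsics and any distortion apply to the point x, -y, -z); pixel columns grow to the right and rows downward; lengths in mm; the calibration is good to about 2 mm. A picture is of the moment at which its call begins. camera_model takes no time and is no camera call.
- job_done(): hands the job in; it is judged then, once.
The state is a dict: "time_s": time; "qpos": joint angles; "qvel": joint speeds; "effort": joint torques, N m; "ee_pos": TCP position; "ee_rot": TCP orientation; "force": force on the tool from outside, world axes, zero at the start; "torque": the same for the moment, N m; "gripper_width": finger opening in mm; "gripper_force": force on a finger pad.
Only numpy, scipy, OpenCV 4.12 (cv2) and the standard library are available. Lean on these libraries where they do the work, as an engineer would, in place of code of your own. Each camera call takes 0.05 s, during which the arm holds its last target. There are 200 camera calls.

### The job

Load the orange slide cassette into the reader: pick it up from the bench, lay it flat between the rails at the low end of the ramp, then push it up the ramp, under the white bridge, until it is pressed home against the sprung stop at the top. The stop's position is set differently each time, so feel for it: press the cassette against it with about 11 N (always between 5 and 18 N) for a moment, then ease off and leave the cassette resting against the stop, without disturbing the bottle and the vial on the bench.

Things in the scene. Friction and masses are not known exactly. Their poses are not given: they have to be found in the camera images.
- cassette: loose orange cassette of glass slides, a solid block 84 mm long (its x), 36 wide (its y), 32 high; origin at the centre of its underside, z up. Its ends are alike: either may lead. 0.25 kg, give or take 30 percent. Friction on the deck 0.35 (give or take a fifth): it stays where it is left, and pushing it up takes 1 to 2 N, more if the fingers also bear down on it
- deck: fixed sloping aluminium deck, 262 mm long, 62 wide, rising 7 degrees away from the robot. Origin on its top surface, middle of the low edge, 10 mm above the bench; x up the slope, y left across it, z normal to it. Between dark side rails, 10 mm high, 8 thick, is a channel 41 mm wide from x = 30 to 230 mm; below x = 30 mm the rails flare outward
- bridge (a point): centre of the underside of the white bridge over the channel, at deck x = 168 mm, 40 mm above the deck. The bridge spans deck x = 153 to 183 mm, its top is 52 mm above the deck; the cassette must be slid under it
- stop: fixed blue bracket across the top of the ramp, 16 mm thick, 50 wide, 40 high (52 with its black knob), axes as the deck's; origin on the deck surface at deck x = 250 mm. A clamped steel spindle points from it down the ramp and carries the rubber pad
- pad_middle (a point): fixed point in the middle of the range of the pad's face: deck x = 205 mm, 17 mm above the deck. The face of the black rubber pad, 24 mm across, stands up to 20 mm before or behind this point along the slope: set anew each time and not measured. The pad is sprung and damped (12 N per mm plus 0.3 N per mm/s): meet it at 10 mm/s or slower and let go slowly
- presence_pin (a joint): thin brass pin in the middle of the pad, light spring (under 0.3 N); 0 when it stands 6 mm out of the pad's face, 0.006 when pushed in flush with that face, however hard the pad is pressed
- bottle: loose brown bottle with a white cap, 35 mm across, 71 mm high; origin at the centre of its underside; a bystander
- vial: loose clear vial with a red cap, 23 mm across, 51 mm high; origin at the centre of its underside; a bystander
- microscope (a point): point on the bench under the middle of a fixed microscope, an obstacle about 0.4 m high: with its eyepieces it fills about 0.18 m towards the robot, 0.2 m away from it and 0.13 m to either side of this point. A tall stereo microscope stands likewise at the right rear, beyond 0.4 m to the right of the robot's middle
Mind the look-alikes: they are no part of the job. What is shaped like the cassette but purple or turquoise is not meant.

How it is judged:
By the outcome, as a careful person would: the job done as asked, in the order asked, and still so for the second after the job is handed in, with the robot touching nothing.
It also fails if it takes over 72 s, if anything falls off the work surface, if the arm or the gripper's body presses on something with over 40 N, if the wrist force passes 120 N, or if a joint passes its speed limit or range.

## Working session

There is one attempt and no reset: what is moved stays moved. The work goes in short steps, Python scripts to look and compute and a shell command to move; the robot and the scene stay as the last step left them, time stands still between calls to the robot, and variables do not carry over. Pictures are saved under pics/ and viewed, at most 10 in all, crops included, and the job is handed in when it is done.

```bash
mkdir -p pics; ls; python3 - <<'E'
from workcell import *
import cv2
for n in("side","top"):
    cv2.imwrite(f"pics/{n}0.png",grab_frame(n)); c=camera_model(n); print(n,{k:(v if k!='T' else [[round(float(x),3) for x in r] for r in v]) for k,v in c.items()})
print(state())
E
```

```text
pics
side {'fx': 440.74899292945804, 'fy': 440.74899292945804, 'cx': 281.214285962162, 'cy': 207.78857697227474, 'D': array([-0.08473065,  0.        ,  0.        ,  0.        ,  0.        ]), 'T': [[0.836, 0.289, -0.466, -55.811], [-0.548, 0.42, -0.723, -918.92], [-0.013, 0.86, 0.51, 736.79], [0.0, 0.0, 0.0, 1.0]]}
top {'fx': 463.14377575798767, 'fy': 463.14377575798767, 'cx': 277.995631092683, 'cy': 200.757734238661, 'D': array([-0.05358283,  0.        ,  0.        ,  0.        ,  0.        ]), 'T': [[-0.013, 0.989, -0.145, 336.086], [-1.0, -0.014, -0.005, 19.687], [-0.007, 0.145, 0.989, 1440.146], [0.0, 0.0, 0.0, 1.0]]}
{'time_s': 0.1, 'qpos': array([ 6.25645018e+01,  1.83473789e+01,  8.96997812e+01,  1.97819406e-04,
        7.20448214e+01, -1.14537163e+00]), 'qvel': array([-0.03269467, -0.0924936 , -0.16644221,  0.07059006, -0.07482106,
       -0.00438812]), 'effort': array([ 9.29281741e-04, -4.13330805e+01, -2.32509077e+01,  7.27271684e-02,
        4.23216016e-02, -8.17585146e-05]), 'ee_pos': array([254.45806872, 515.11757714, 213.20789663]), 'ee_rot': array([-1.79908041e+02, -2.02668364e-03,  1.53709811e+02]), 'force': array([ 0.43354799, -0.13592523,  0.04925143]), 'torque': array([ 0.00340786, -0.01503234, -0.02351468]), 'gripper_force': 0.0, 'gripper_width': 90.94628226137719}
```

View pics/side0.png

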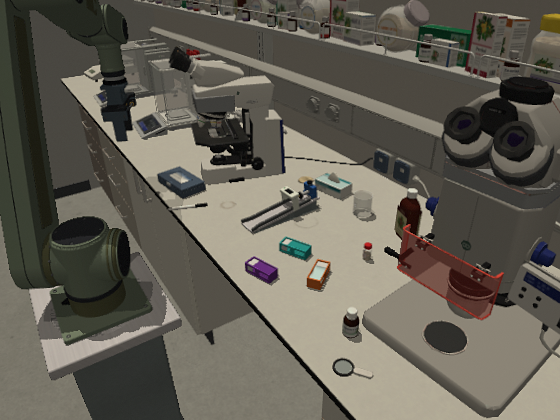

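View pics/top0.png

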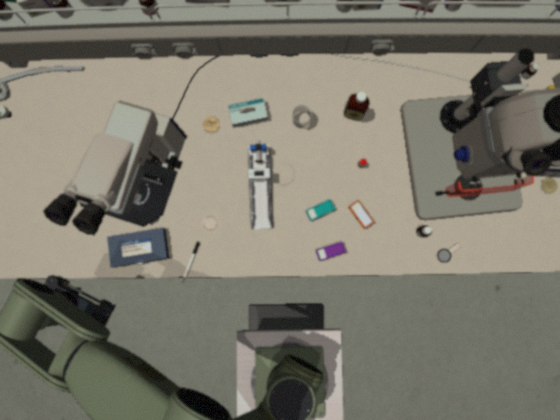

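The side view shows the orange cassette at (319,273), the ramp from (250,225) up to the blue stop at (310,188), the vial at (367,250) and the bottle at (350,322). In the top view the cassette is at (361,214), the ramp runs from (262,228) to (259,148), the vial is at (363,163) and the bottle at (425,231). The purple and turquoise blocks are the look-alikes.

```bash
cat > h.py <<'E'
import numpy as np, cv2
from workcell import *
def ray(n,uv):
    c=camera_model(n);K=np.array([[c["fx"],0,c["cx"]],[0,c["fy"],c["cy"]],[0,0,1.]])
    p=cv2.undistortPoints(np.array([[uv]],float),K,np.array(c["D"]))[0,0]
    T=np.array(c["T"]);d=T[:3,:3]@[p[0],-p[1],-1];return T[:3,3],d/np.linalg.norm(d)
def onz(n,uv,z):
    o,d=ray(n,uv);return o+d*(z-o[2])/d[2]
def tri(a,b):
    (o1,d1),(o2,d2)=ray("side",a),ray("top",b)
    s=np.linalg.lstsq(np.c_[d1,-d2],o2-o1,rcond=None)[0]
    p,q=o1+s[0]*d1,o2+s[1]*d2;return (p+q)/2,np.linalg.norm(p-q)
E
python3 - <<'E'
from h import *
np.set_printoptions(precision=1,suppress=True)
s=cv2.imread("pics/side0.png");t=cv2.imread("pics/top0.png")
for n,im in(("side",s),("top",t)):
    h=cv2.cvtColor(im,cv2.COLOR_BGR2HSV)
    for nm,lo,hi in(("or",(5,140,90),(18,255,255)),("red",(0,150,90),(4,255,255)),("blue",(105,120,60),(125,255,255))):
        m=cv2.inRange(h,lo,hi)
        cs=cv2.findContours(m,cv2.RETR_EXTERNAL,cv2.CHAIN_APPROX_NONE)[0]
        for c in cs:
            if len(c)>8:print(n,nm,cv2.boundingRect(c),np.array(cv2.minAreaRect(c)[0]),cv2.minAreaRect(c)[1:])
a=cv2.resize(s[170:300,225:385],None,fx=5,fy=4.6,interpolation=2)
a=cv2.resize(s[170:290,225:345],None,fx=5,fy=5,interpolation=2)
cv2.imwrite("pics/s1.png",a)
b=cv2.resize(t[135:235,240:390],None,fx=5,fy=5,interpolation=2);cv2.imwrite("pics/t1.png",b)
E
```

```text
side or (307, 259, 23, 31) [316.8 273.2] ((14.901328086853027, 30.644746780395508), 23.749494552612305)
side red (397, 264, 94, 56) [441.9 292.6] ((104.19247436523438, 11.917278289794922), 27.574562072753906)
side red (365, 243, 7, 4) [368.  244.5] ((3.0, 6.0), 90.0)
side red (402, 224, 102, 71) [450.6 257.9] ((112.24180603027344, 28.827768325805664), 24.075498580932617)
side red (189, 50, 10, 5) [193.5  51.6] ((8.713146209716797, 3.945575714111328), 9.462322235107422)
side blue (541, 248, 14, 10) [547.8 253.6] ((12.176399230957031, 7.71743631362915), 30.963754653930664)
side blue (534, 242, 11, 12) [539.  247.2] ((4.714951515197754, 13.035454750061035), 33.690067291259766)
side blue (428, 197, 11, 8) [433.  200.5] ((7.0, 10.0), 90.0)
side blue (309, 185, 7, 4) [312.  186.5] ((3.0, 6.0), 90.0)
side blue (100, 95, 4, 5) [101.2  96.8] ((4.437601566314697, 1.6641007661819458), 56.30992889404297)
top or (351, 210, 5, 6) [353.  212.5] ((6.363961219787598, 0.7071067094802856), 45.0)
top red (460, 194, 9, 2) [464.  194.5] ((1.0, 8.0), 90.0)
top red (514, 184, 8, 4) [517.2 184.6] ((2.5298221111297607, 7.589465618133545), 71.56504821777344)
top red (457, 181, 26, 12) [468.6 188.8] ((25.642362594604492, 8.966164588928223), 17.65012550354004)
top red (360, 159, 6, 6) [362.5 161.5] ((5.0, 5.0), 90.0)
top blue (456, 148, 13, 11) [462. 153.] ((10.0, 12.0), 90.0)
top blue (251, 146, 6, 4) [253.5 147.5] ((3.0, 5.0), 90.0)
top blue (260, 145, 6, 5) [262.5 147. ] ((4.0, 5.0), 90.0)
```

View pics/s1.png

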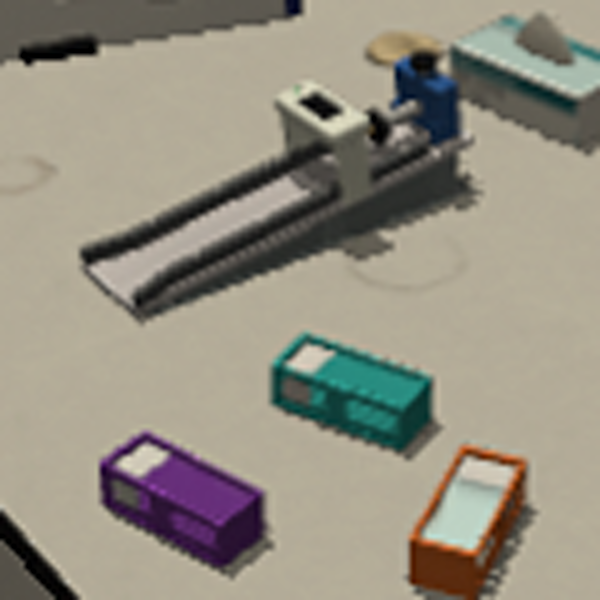

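View pics/t1.png

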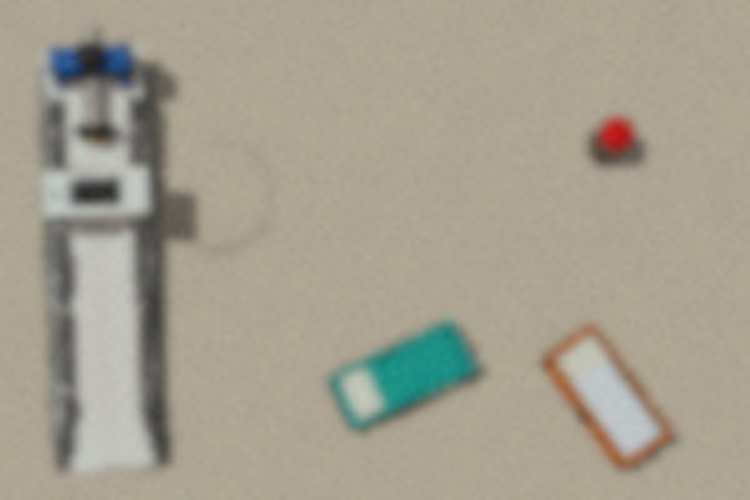

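The crops show the cassette's top-face corners. In the side crop they are (467,447), (527,460), (472,548) and (410,540). In the top crop they are (590,323), (672,438), (627,468) and (545,358). The ramp's low edge runs from (57,468) to (170,466) in the top crop. The bridge top spans (42,172) to (152,218).

```bash
python3 - <<'E'
from h import *
np.set_printoptions(precision=1,suppress=True)
S=lambda x,y:(x/5-.4+225,y/5-.4+170)
Tp=lambda x,y:(x/5-.4+240,y/5-.4+135)
P=[]
for a,b in zip([(467,447),(527,460),(472,548),(410,540)],[(545,358),(590,323),(672,438),(627,468)]):
    p,e=tri(S(*a),Tp(*b));print("cas",p,e,onz("top",Tp(*b),32),onz("side",S(*a),32));P.append(onz("top",Tp(*b),32))
P=np.array(P);print(P.mean(0),np.linalg.norm(P[0]-P[1]),np.linalg.norm(P[1]-P[2]),np.linalg.norm(P[2]-P[3]),np.linalg.norm(P[3]-P[0]))
for nm,a,b in [("lowL",(80,256),(57,468)),("lowR",(138,300),(170,466)),("stopknob",(425,60),(92,55)),("pad",(378,125),(97,132)),("brTopFL",(277,96),(42,218)),("brTopFR",(345,137),(152,216)),("brTopBL",(302,83),(45,175)),("brTopBR",(369,122),(152,170))]:
    p,e=tri(S(*a),Tp(*b));print(nm,p,e)
# mask-based measures in top
t=cv2.imread("pics/top0.png");h=cv2.cvtColor(t,cv2.COLOR_BGR2HSV)
print(h[205:226:2,345:378:3].tolist()[5])
# channel: brightness profiles across rows in top
L=t.astype(int).sum(2)//3
for r in range(176,232,6):print(r,L[r,244:280])
# bystanders
for z,uv in((51,(362.5,161.5)),):print("vial",onz("top",uv,z),tri((368,244.5),uv))
E
```

```text
cas [ 524.4 -191.1   29.6] 2.2576804215082618 [ 523.1 -190.1   32. ] [ 523.6 -193.8   32. ]
cas [ 544.4 -218.7   30.3] 0.6800446646647672 [ 544.4 -218.6   32. ] [ 542.6 -220.3   32. ]
cas [ 472.2 -265.1   37. ] 0.006822439719587268 [ 472.7 -266.2   32. ] [ 476.  -260.5   32. ]
cas [ 454.7 -237.9   31.6] 0.1362835686548946 [ 454.7 -237.9   32. ] [ 454.3 -238.3   32. ]
[ 498.7 -228.2   32. ] 35.58698779735277 86.06493399213812 33.511692479539754 83.39087864593758
lowL [460.1 111.4  14. ] 2.423505948600881
lowR [460.4  41.2  19.7] 1.2649315610879481
stopknob [701.5  84.5  90. ] 2.583835731471664
pad [663.1  83.   55.1] 1.0173422353859436
brTopFL [606.  114.8  79.2] 0.9648617789040954
brTopFR [608.6  47.6  79.2] 6.2527214767228525
brTopBL [628.5 114.2  82.7] 5.6754127494784345
brTopBR [632.5  49.2  82.3] 1.8266352565577484
[[19, 37, 172], [18, 37, 174], [18, 42, 171], [11, 129, 160], [14, 33, 177], [100, 12, 198], [96, 13, 198], [80, 8, 188], [13, 82, 155], [20, 42, 172], [22, 37, 171]]
176 [159 160 157 162 170 185 193 194 190 182 169 160 155 156 155 156 158 155
 155 162 175 183 187 184 
[... 802 characters left out ...]
]
212 [160 160 162 161 157 146 137 135 130 119 120 151 179 188 190 188 188 188
 188 190 194 191 181 161 128 107  90  86  96 124 151 163 161 162 164 163]
218 [163 162 161 160 158 150 141 137 122  97  94 123 159 183 195 189 190 189
 189 191 195 192 188 173 142 101  74  64  77 112 141 155 163 160 163 159]
224 [164 161 162 161 160 154 138 110  89  87 119 159 183 194 193 194 192 191
 191 192 192 195 192 190 186 166 127  93  76  93 129 152 162 162 161 161]
230 [161 161 163 162 165 162 160 156 154 158 161 166 166 165 167 164 164 161
 162 165 163 160 160 157 158 158 158 159 159 162 161 162 161 162 162 162]
vial [ 658.5 -235.    51. ] (array([ 659.3, -235.6,   48.4]), np.float64(0.48335370356536433))
```

```bash
cat > ramp.py <<'E'
from h import *
np.set_printoptions(precision=2,suppress=True)
t=np.mean([cv2.imread("pics/top0.png").astype(float).sum(2)/3]+[grab_frame("top").astype(float).sum(2)/3 for _ in range(3)],0)
def deck(uv,x0,h=0):
    z=20.
    for _ in range(20):
        p=onz("top",uv,z);z=10+(p[0]-x0)*np.tan(np.radians(7))+h
    return p
def low():
    r=[]
    for c in range(257,268):
        col=t[219:236,c];d=np.diff(col);i=np.argmin(d); 
        y=d[i-1:i+2];o=(y[0]-y[2])/(2*(y[0]-2*y[1]+y[2]));r.append(onz("top",(c,219+i+.5+o),10))
    return np.array(r)
l=low();print("low",np.median(l,0)); x0=np.median(l[:,0])
C=[]
for r in range(185,215):
    p=t[r,244:280];T=140
    i=np.where(p[:18]<T)[0].max();L=244+i+(T-p[i])/(p[i+1]-p[i])
    j=18+np.where(p[18:]<T)[0].min();R=244+j-1+(T-p[j-1])/(p[j]-p[j-1])
    a,b=deck((L,r),x0),deck((R,r),x0);C.append([(a[0]+b[0])/2,a[1],b[1]])
C=np.array(C)
for k,n in((C[:,1],"L"),(C[:,2],"R"),(C[:,1:].mean(1),"mid")):
    f=np.polyfit(C[:,0],k,1);print(n,"at",C[0,0],C[-1,0],np.polyval(f,[C[0,0],C[-1,0],x0,650]),"yaw",np.degrees(np.arctan(f[0])))
Tp=lambda x,y:(x/5-.4+240,y/5-.4+135)
for n,uv,h in(("stop",Tp(91,62),40),("pad",Tp(97,132),20),("bridge",Tp(97,195),52),("lowmid",Tp(113.5,460),10)):print(n,deck(uv,x0,h))
E
python3 ramp.py
```

```text
low [462.59  77.03  10.  ]
L at 594.0517981205174 504.73836909707865 [ 99.67  98.86  98.48 100.17] yaw 0.517735918073279
R at 594.0517981205174 504.73836909707865 [61.67 58.58 57.13 63.6 ] yaw 1.979175738245979
mid at 594.0517981205174 504.73836909707865 [80.67 78.72 77.8  81.89] yaw 1.2486589448598229
stop [701.24  85.03  79.3 ]
pad [663.62  82.8   54.68]
bridge [618.73  81.86  81.17]
lowmid [465.09  75.66  20.31]
```

```bash
echo '[0, 0, 0, 0, 0, 0]' > path.dat && python3 -m pendant path.dat 66 && python3 -c "
from h import *
s=state();from scipy.spatial.transform import Rotation as R
A=R.from_euler('xyz',s['ee_rot'],degrees=True)
print(A.inv().apply(np.array([499,-228,150])-s['ee_pos']))"
```

```text
time_s: 0.35
ee_pos: [254.6, 515.5, 213.8]
ee_rot: [-180.0, 0.0, 153.7]
force: [0.1, -0.3, -0.5]
gripper_width: 85.9
gripper_force: 0.0
[-548.37711552 -558.3258222    63.96273226]
```

Careful with the scale: shifts go in shares of 600 mm and turns go in shares of 2 pi rad. That gives: -34.5 mm / 600 = -0.0575, -34 mm / 600 = -0.0567.

```bash
echo '[-0.0567, -0.0575, 0, 0, 0, 0, -0.0567, -0.0575, 0, 0, 0, 0, -0.0567, -0.0575, 0, 0, 0, 0, -0.0567, -0.0575, 0, 0, 0, 0, -0.0567, -0.0575, 0, 0, 0, 0, -0.0567, -0.0575, 0, 0, 0, 0, -0.0567, -0.0575, 0, 0, 0, 0, -0.0567, -0.0575, 0, 0, 0, 0]' > path.dat && python3 -m pendant path.dat 66
echo '[-0.0567, -0.0575, 0, 0, 0, 0, -0.0567, -0.0575, 0, 0, 0, 0, -0.0567, -0.0575, 0, 0, 0, 0, -0.0567, -0.0575, 0, 0, 0, 0, -0.0567, -0.0575, 0, 0, 0, 0, -0.0567, -0.0575, 0, 0, 0, 0, -0.0567, -0.0575, 0, 0, 0, 0, -0.0567, -0.0575, 0, 0, 0, 0]' > path.dat && python3 -m pendant path.dat
echo '[0, 0, 0, 0, 0, 0.0222, 0, 0, 0, 0, 0, 0.0222, 0, 0, 0, 0, 0, 0.0222, 0, 0, 0, 0, 0, 0.0222, 0, 0, 0, 0, 0, 0.0222, 0, 0, 0, 0, 0, 0.0222, 0, 0, 0, 0, 0, 0.0222, 0, 0, 0, 0, 0, 0.0222]' > path.dat && python3 -m pendant path.dat
echo '[0, 0, 0, 0, 0, 0.0222, 0, 0, 0, 0, 0, 0.0222, 0, 0, 0, 0, 0, 0.0222, 0, 0, 0, 0, 0, 0.0222, 0, 0, 0, 0, 0, 0.0222, 0, 0, 0, 0, 0, 0.0222, 0, 0, 0, 0, 0, 0.0208, 0, 0, 0, 0, 0, 0]' > path.dat && python3 -m pendant path.dat
cat > go.py <<'E'
import sys
from h import *
from scipy.spatial.transform import Rotation as R
# go.py x y z [roll pitch yaw]: offset in tool axes, and rotation vector
a=list(map(float,sys.argv[1:]));s=state();A=R.from_euler('xyz',s['ee_rot'],degrees=True)
print("d",A.inv().apply(np.array(a[:3])-s['ee_pos']).round(1),"rv",(A.inv()*R.from_euler('xyz',a[3:],degrees=True)).as_rotvec(degrees=True).round(2) if len(a)>3 else "")
E
python3 go.py 499 -228 60 180 0 34.3
```

```text
time_s: 1.15
ee_pos: [376.5, 145.8, 214.3]
ee_rot: [179.9, 0.0, 153.7]
force: [0.7, 0.2, -0.0]
gripper_width: 65.6
gripper_force: 0.0
time_s: 1.95
ee_pos: [498.2, -222.4, 214.0]
ee_rot: [180.0, 0.0, 153.7]
force: [0.2, -0.3, 0.3]
gripper_width: 65.9
gripper_force: 0.0
time_s: 2.75
ee_pos: [497.9, -220.3, 213.9]
ee_rot: [-180.0, -0.0, 89.4]
force: [0.1, 0.1, -0.6]
gripper_width: 66.1
gripper_force: 0.0
time_s: 3.55
ee_pos: [497.9, -220.3, 213.9]
ee_rot: [-180.0, -0.0, 34.2]
force: [-0.2, 0.5, 0.4]
gripper_width: 66.1
gripper_force: 0.0
d [ -3.5   7.  153.9] rv [-0.   -0.   -0.07]
```

Converted, 40 mm / 600 = 0.0667, 34 mm / 600 = 0.0567.

```bash
echo '[-0.0058, 0.0117, 0.0567, 0, 0, 0, 0, 0, 0.0667, 0, 0, 0, 0, 0, 0.0667, 0, 0, 0, 0, 0, 0.0417, 0, 0, 0, 0, 0, 0, 0, 0, 0]' > path.dat && python3 -m pendant path.dat >/dev/null
echo '[0, 0, 0.025, 0, 0, 0, 0, 0, 0.025, 0, 0, 0, 0, 0, 0.025, 0, 0, 0, 0, 0, 0.025, 0, 0, 0, 0, 0, 0, 0, 0, 0]' > path.dat && python3 -m pendant path.dat |head -4; python3 go.py 499 -228 15
```

```text
time_s: 4.55
ee_pos: [498.9, -228.0, 14.9]
ee_rot: [-179.9, 0.0, 34.3]
force: [-0.2, -0.5, -0.8]
d [ 0.1  0.1 -0.1] rv
```

```bash
echo '[0, 0, 0, 0, 0, 0, 0, 0, 0, 0, 0, 0, 0, 0, 0, 0, 0, 0, 0, 0, 0, 0, 0, 0, 0, 0, 0, 0, 0, 0, 0, 0, 0, 0, 0, 0, 0, 0, 0, 0, 0, 0, 0, 0, 0, 0, 0, 0]' > path.dat && python3 -m pendant path.dat 20 20;echo '[0, 0, 0, 0, 0, 0, 0, 0, -0.0167, 0, 0, 0, 0, 0, -0.0333, 0, 0, 0, 0, 0, -0.05, 0, 0, 0, 0, 0, -0.0667, 0, 0, 0, 0, 0, -0.0333, 0, 0, 0, 0, 0, 0, 0, 0, 0]' > path.dat && python3 -m pendant path.dat
python3 - <<'E'
from h import *
for n,(x,y,X,Y) in(("side",(260,200,380,320)),("top",(300,150,420,270))):
    a=grab_frame(n)[y:Y,x:X]; cv2.imwrite(f"pics/{n}2.png",a)
a=np.hstack([cv2.resize(cv2.imread(f"pics/{n}2.png"),None,fx=3.3,fy=3.3,interpolation=2) for n in("side","top")]);cv2.imwrite("pics/g2.png",a)
E
```

```text
time_s: 5.35
ee_pos: [499.5, -228.3, 15.7]
ee_rot: [179.9, -0.0, 34.2]
force: [-0.1, -0.1, 5.5]
gripper_width: 36.3
gripper_force: 20.0
time_s: 6.05
ee_pos: [500.6, -228.8, 138.0]
ee_rot: [179.7, -0.2, 34.2]
force: [1.3, 0.7, -2.0]
gripper_width: 36.1
gripper_force: 20.0
```

View pics/g2.png

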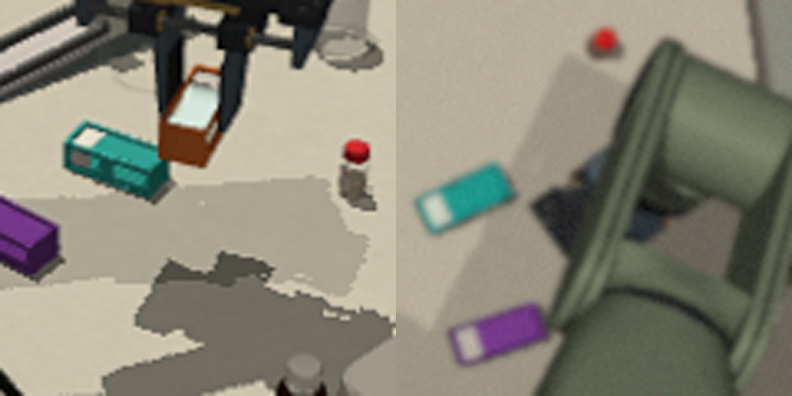

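The cassette is held squarely: in the side crop it hangs at (195,120), level between the fingers. Next I move it over the low end of the ramp.

```bash
python3 go.py 499.6 78.3 130 180 -7 1.8
```

```text
d [ 173.2 -252.2    4.4] rv [-2.05  6.87 32.37]
```

Converted, -40 mm / 600 = -0.0667, -33 mm / 600 = -0.055.

```bash
echo '[0.02, -0.0283, 0, 0, 0, 0, 0.0383, -0.055, 0, 0, 0, 0, 0.045, -0.0667, 0.0017, 0, 0, 0, 0.045, -0.0667, 0.0017, 0, 0, 0, 0.045, -0.0667, 0.0017, 0, 0, 0, 0.045, -0.0667, 0.0017, 0, 0, 0, 0.0333, -0.0467, 0, 0, 0, 0, 0.0167, -0.0233, 0, 0, 0, 0]' > path.dat && python3 -m pendant path.dat >/dev/null;echo '[0, 0, 0, -0.0008, 0.0031, 0.015, 0, 0, 0, -0.0008, 0.0031, 0.015, 0, 0, 0, -0.001, 0.0031, 0.015, 0, 0, 0, -0.001, 0.0031, 0.015, 0, 0, 0, -0.001, 0.0031, 0.015, 0, 0, 0, -0.001, 0.0036, 0.015, 0, 0, 0, 0, 0, 0, 0, 0, 0, 0, 0, 0]' > path.dat && python3 -m pendant path.dat; python3 go.py 499.6 78.3 60.2 180 -7 1.8
```

```text
time_s: 7.75
ee_pos: [499.3, 77.5, 129.5]
ee_rot: [179.9, -6.8, 1.9]
force: [-0.6, 0.0, -2.6]
gripper_width: 35.4
gripper_force: 20.0
d [-7.8 -0.9 68.9] rv [0.09 0.21 0.1 ]
```

Converted, 25 mm / 600 = 0.0417, 19 mm / 600 = 0.0317, 0.2 degrees / 360 = 0.0006.

```bash
echo '[-0.0033, -0.0008, 0.025, 0, 0.0006, 0, -0.005, -0.0007, 0.0417, 0, 0, 0, -0.0047, 0, 0.0317, 0, 0, 0, 0, 0, 0.0167, 0, 0, 0, 0, 0, 0, 0, 0, 0, 0, 0, 0, 0, 0, 0]' > path.dat && python3 -m pendant path.dat
python3 - <<'E'
from h import *
a=grab_frame("side")[140:260,215:335];b=grab_frame("top")[150:260,215:305]
cv2.imwrite("pics/s3.png",np.hstack([cv2.resize(a,(480,480),interpolation=2),cv2.resize(b,(320,480),interpolation=2)]))
E
```

```text
time_s: 8.35
ee_pos: [501.8, 78.5, 61.8]
ee_rot: [179.9, -7.2, 1.8]
force: [0.3, -0.2, -1.6]
gripper_width: 35.9
gripper_force: 20.0
```

View pics/s3.png

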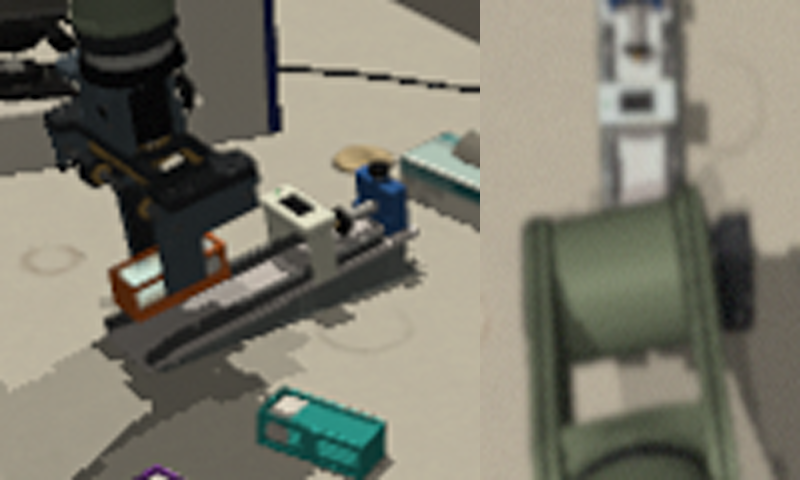

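The cassette hangs over the low end, parallel to the rails, with its near corner at (135,315). I lower it gently and watch the force.

Converted, 8 mm / 600 = 0.0133, 6 mm / 600 = 0.01.

```bash
echo '[0, 0, 0.01, 0, 0, 0, 0, 0, 0.0133, 0, 0, 0, 0, 0, 0.0067, 0, 0, 0, 0, 0, 0, 0, 0, 0]' > path.dat && python3 -m pendant path.dat|sed -n 2,4p;echo '[0, 0, 0.0017, 0, 0, 0, 0, 0, 0.0017, 0, 0, 0, 0, 0, 0.0017, 0, 0, 0, 0, 0, 0.0017, 0, 0, 0, 0, 0, 0.0017, 0, 0, 0, 0, 0, 0, 0, 0, 0]' > path.dat && python3 -m pendant path.dat|sed -n 2,4p;echo '[0, 0, 0.0017, 0, 0, 0, 0, 0, 0.0017, 0, 0, 0, 0, 0, 0.0017, 0, 0, 0, 0, 0, 0, 0, 0, 0]' > path.dat && python3 -m pendant path.dat|sed -n 2,4p
```

```text
ee_pos: [502.8, 78.4, 42.8]
ee_rot: [179.9, -7.1, 1.8]
force: [-0.6, 0.5, -2.9]
ee_pos: [504.0, 78.5, 38.6]
ee_rot: [179.9, -7.2, 1.8]
force: [0.3, 0.3, -1.7]
ee_pos: [504.3, 78.5, 35.6]
ee_rot: [179.9, -7.2, 1.8]
force: [0.5, 0.1, -2.5]
```

Converted, 1 mm / 600 = 0.0017.

```bash
for i in 1; do echo '[0, 0, 0.0017, 0, 0, 0, 0, 0, 0.0017, 0, 0, 0, 0, 0, 0, 0, 0, 0]' > path.dat && python3 -m pendant path.dat|sed -n 2,4p;echo '[0, 0, 0.0017, 0, 0, 0, 0, 0, 0, 0, 0, 0]' > path.dat && python3 -m pendant path.dat|sed -n 2,4p;echo '[0, 0, 0.0017, 0, 0, 0, 0, 0, 0, 0, 0, 0]' > path.dat && python3 -m pendant path.dat|sed -n 2,4p; done
```

```text
ee_pos: [504.6, 78.5, 33.6]
ee_rot: [179.9, -7.2, 1.8]
force: [-0.2, 0.7, -2.9]
ee_pos: [504.7, 78.5, 32.6]
ee_rot: [179.9, -7.2, 1.8]
force: [-0.2, 0.8, -2.1]
ee_pos: [504.9, 78.5, 31.6]
ee_rot: [179.9, -7.2, 1.8]
force: [-0.2, -0.5, -2.1]
```

Converted, 0.7 mm / 600 = 0.0012.

```bash
echo '[0, 0, 0.0012, 0, 0, 0, 0, 0, 0, 0, 0, 0]' > path.dat && python3 -m pendant path.dat|sed -n 2,4p;echo '[0, 0, 0.0012, 0, 0, 0, 0, 0, 0, 0, 0, 0]' > path.dat && python3 -m pendant path.dat|sed -n 2,4p;echo '[0, 0, 0.0008, 0, 0, 0, 0, 0, 0, 0, 0, 0]' > path.dat && python3 -m pendant path.dat|sed -n 2,4p
```

```text
ee_pos: [505.0, 78.5, 31.4]
ee_rot: [179.9, -7.2, 1.8]
force: [-1.6, -0.4, 2.6]
ee_pos: [505.1, 78.6, 31.4]
ee_rot: [179.9, -7.2, 1.8]
force: [-2.9, -0.9, 8.9]
ee_pos: [505.1, 78.5, 31.3]
ee_rot: [179.9, -7.2, 1.8]
force: [-4.7, -0.2, 13.9]
```

Converted, -1.2 mm / 600 = -0.002.

```bash
echo '[0, 0, -0.002, 0, 0, 0, 0, 0, 0, 0, 0, 0]' > path.dat && python3 -m pendant path.dat|sed -n 2,4p;echo '[0, 0, 0, 0, 0, 0, 0, 0, 0, 0, 0, 0, 0, 0, 0, 0, 0, 0, 0, 0, 0, 0, 0, 0, 0, 0, 0, 0, 0, 0]' > path.dat && python3 -m pendant path.dat 60|sed -n 2,6p;echo '[0, 0, -0.0083, 0, 0, 0, 0, 0, -0.0167, 0, 0, 0, 0, 0, -0.0333, 0, 0, 0, 0, 0, -0.0417, 0, 0, 0, -0.025, 0, 0, 0, 0, 0, -0.05, 0, 0, 0, 0, 0, -0.05, 0, 0, 0, 0, 0, 0, 0, 0, 0, 0, 0]' > path.dat && python3 -m pendant path.dat|sed -n 2,6p
python3 - <<'E'
from h import *
a=grab_frame("side")[150:250,225:325];b=grab_frame("top")[150:250,220:300]
cv2.imwrite("pics/s4.png",np.hstack([cv2.resize(a,(440,440),interpolation=2),cv2.resize(b,(352,440),interpolation=2)]))
E
```

```text
ee_pos: [505.3, 78.6, 31.4]
ee_rot: [179.9, -7.2, 1.8]
force: [-0.3, -0.2, 3.7]
ee_pos: [505.0, 78.5, 31.0]
ee_rot: [179.9, -7.2, 1.8]
force: [-0.1, -0.3, -0.1]
gripper_width: 60.0
gripper_force: 0.0
ee_pos: [418.2, 75.5, 80.9]
ee_rot: [179.9, -6.9, 1.8]
force: [0.5, -0.1, 0.4]
gripper_width: 60.0
gripper_force: 0.0
```

View pics/s4.png

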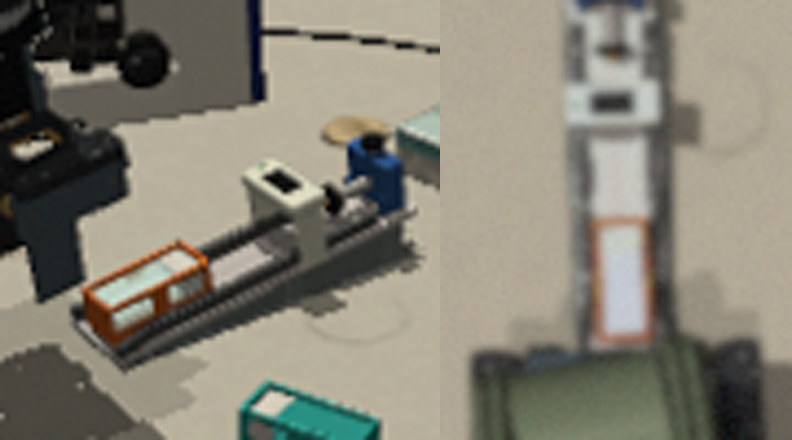

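The cassette lies flat between the rails: it is at (150,290) in the side half and (622,280) in the top half, with even gaps on both sides. I close the fingers, lower them behind it and push.

Converted, 20 mm / 600 = 0.0333, 12 mm / 600 = 0.02.

```bash
echo '[0, 0, 0.0167, 0, 0, 0, 0, 0, 0.0333, 0, 0, 0, 0, 0, 0.0333, 0, 0, 0, 0, 0, 0.02, 0, 0, 0, 0, 0, 0, 0, 0, 0, 0, 0, 0, 0, 0, 0]' > path.dat && python3 -m pendant path.dat 0 20|sed -n 2,6p; python3 go.py 418.2 75.5 18 180 -7 1.8; echo '[0.0033, 0, 0, 0, 0, 0, 0.0067, 0, 0, 0, 0, 0, 0.0067, 0, 0, 0, 0, 0, 0.0067, 0, 0, 0, 0, 0, 0.0067, 0, 0, 0, 0, 0, 0.0067, 0, 0, 0, 0, 0, 0.0067, 0, 0, 0, 0, 0, 0.0067, 0, 0, 0, 0, 0]' > path.dat && python3 -m pendant path.dat|sed -n 2,6p
```

```text
ee_pos: [431.7, 76.3, 19.4]
ee_rot: [179.9, -7.2, 1.8]
force: [0.1, -0.0, 0.3]
gripper_width: 14.9
gripper_force: 0.0
d [-13.6   0.4  -0.3] rv [ 0.07 -0.18 -0.03]
ee_pos: [460.7, 77.2, 23.4]
ee_rot: [179.9, -7.2, 1.8]
force: [-2.2, 1.0, 0.4]
gripper_width: 0.3
gripper_force: 0.7
```

Converted, 4 mm / 600 = 0.0067.

```bash
echo '[0.0067, 0, 0, 0, 0, 0, 0.0067, 0, 0, 0, 0, 0, 0.0067, 0, 0, 0, 0, 0, 0.0067, 0, 0, 0, 0, 0, 0.0067, 0, 0, 0, 0, 0, 0.0067, 0, 0, 0, 0, 0, 0.0067, 0, 0, 0, 0, 0, 0, 0, 0, 0, 0, 0]' > path.dat && python3 -m pendant path.dat|sed -n 2,4p;echo '[0.0067, 0, 0, 0, 0, 0, 0.0067, 0, 0, 0, 0, 0, 0.0067, 0, 0, 0, 0, 0, 0.0067, 0, 0, 0, 0, 0, 0.0067, 0, 0, 0, 0, 0, 0.0067, 0, 0, 0, 0, 0, 0.0033, 0, 0, 0, 0, 0, 0, 0, 0, 0, 0, 0]' > path.dat && python3 -m pendant path.dat|sed -n 2,4p
```

```text
ee_pos: [489.6, 78.2, 27.2]
ee_rot: [179.9, -7.3, 1.8]
force: [0.4, 0.6, -0.6]
ee_pos: [514.9, 78.9, 30.4]
ee_rot: [179.9, -7.3, 1.8]
force: [-0.1, -0.0, 0.3]
```

Converted, 2 mm / 600 = 0.0033.

```bash
echo '[0.0033, 0, 0, 0, 0, 0, 0.0033, 0, 0, 0, 0, 0, 0.0033, 0, 0, 0, 0, 0, 0.0033, 0, 0, 0, 0, 0, 0.0033, 0, 0, 0, 0, 0, 0.0033, 0, 0, 0, 0, 0, 0.0033, 0, 0, 0, 0, 0, 0.0033, 0, 0, 0, 0, 0]' > path.dat && python3 -m pendant path.dat|sed -n 2,4p
python3 - <<'E'
from h import *
a=grab_frame("side")[150:250,225:325];b=grab_frame("top")[130:230,220:300]
cv2.imwrite("pics/s5.png",np.hstack([cv2.resize(a,(440,440),interpolation=2),cv2.resize(b,(352,440),interpolation=2)]))
E
```

```text
ee_pos: [530.2, 79.4, 32.2]
ee_rot: [179.9, -7.2, 1.8]
force: [-2.7, 0.1, 0.7]
```

View pics/s5.png

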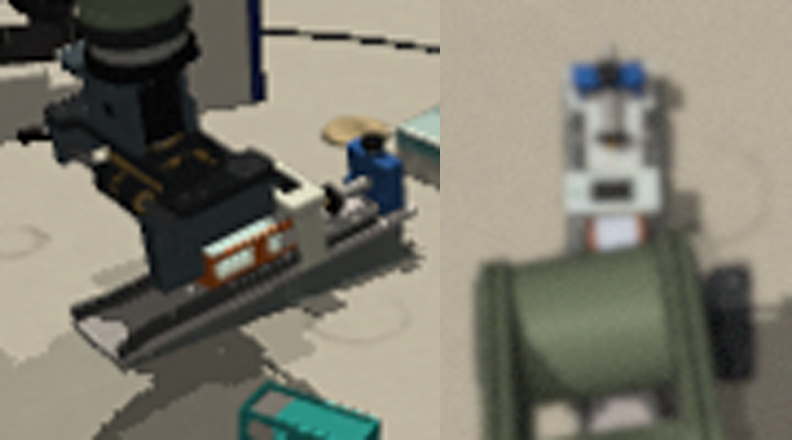

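The cassette's front is under the bridge, with nothing catching. The pad, at (613,140), is still well ahead. I creep on at 9 mm/s.

Converted, 0.9 mm / 600 = 0.0015.

```bash
for n in 1 ; do echo '[0.0015, 0, 0, 0, 0, 0, 0.0015, 0, 0, 0, 0, 0, 0.0015, 0, 0, 0, 0, 0, 0.0015, 0, 0, 0, 0, 0, 0.0015, 0, 0, 0, 0, 0, 0.0015, 0, 0, 0, 0, 0, 0.0015, 0, 0, 0, 0, 0, 0.0015, 0, 0, 0, 0, 0]' > path.dat && python3 -m pendant path.dat|sed -n 1,4p; done;echo '[0.0015, 0, 0, 0, 0, 0, 0.0015, 0, 0, 0, 0, 0, 0.0015, 0, 0, 0, 0, 0, 0.0015, 0, 0, 0, 0, 0, 0.0015, 0, 0, 0, 0, 0, 0.0015, 0, 0, 0, 0, 0, 0.0015, 0, 0, 0, 0, 0, 0.0015, 0, 0, 0, 0, 0]' > path.dat && python3 -m pendant path.dat|sed -n 2,4p
```

```text
time_s: 17.45
ee_pos: [537.3, 79.5, 33.1]
ee_rot: [179.9, -7.2, 1.8]
force: [-1.7, 0.5, 0.5]
ee_pos: [544.4, 79.8, 34.0]
ee_rot: [179.9, -7.2, 1.8]
force: [-1.2, 0.4, -0.3]
```

Converted, 0.9 mm / 600 = 0.0015.

```bash
echo '[0.0015, 0, 0, 0, 0, 0, 0.0015, 0, 0, 0, 0, 0, 0.0015, 0, 0, 0, 0, 0, 0.0015, 0, 0, 0, 0, 0, 0.0015, 0, 0, 0, 0, 0, 0.0015, 0, 0, 0, 0, 0]' > path.dat && python3 -m pendant path.dat|sed -n 2,4p;echo '[0.0013, 0, 0, 0, 0, 0, 0.0013, 0, 0, 0, 0, 0, 0.0013, 0, 0, 0, 0, 0]' > path.dat && python3 -m pendant path.dat|sed -n 2,4p;echo '[0.0013, 0, 0, 0, 0, 0, 0.0013, 0, 0, 0, 0, 0]' > path.dat && python3 -m pendant path.dat|sed -n 2,4p
```

```text
ee_pos: [549.8, 80.0, 34.7]
ee_rot: [179.9, -7.2, 1.8]
force: [-0.7, -0.8, -0.8]
ee_pos: [552.1, 80.0, 35.0]
ee_rot: [179.9, -7.2, 1.8]
force: [-0.7, 0.0, -1.4]
ee_pos: [553.7, 80.1, 35.2]
ee_rot: [179.9, -7.2, 1.8]
force: [-1.0, -0.8, -1.0]
```

Converted, 0.8 mm / 600 = 0.0013.

```bash
echo '[0.0013, 0, 0, 0, 0, 0, 0.0013, 0, 0, 0, 0, 0]' > path.dat && python3 -m pendant path.dat|sed -n 2,4p
```

```text
ee_pos: [555.3, 80.1, 35.4]
ee_rot: [179.9, -7.2, 1.8]
force: [-1.3, -1.0, -1.1]
```

Converted, 0.8 mm / 600 = 0.0013.

```bash
echo '[0.0013, 0, 0, 0, 0, 0, 0.0013, 0, 0, 0, 0, 0]' > path.dat && python3 -m pendant path.dat|sed -n 2,4p
```

```text
ee_pos: [556.8, 80.2, 35.6]
ee_rot: [179.9, -7.2, 1.8]
force: [-1.0, -0.2, -0.5]
```

Converted, 0.8 mm / 600 = 0.0013.

```bash
echo '[0.0013, 0, 0, 0, 0, 0, 0.0013, 0, 0, 0, 0, 0]' > path.dat && python3 -m pendant path.dat|sed -n 2,4p
```

```text
ee_pos: [558.5, 80.2, 35.8]
ee_rot: [179.9, -7.2, 1.8]
force: [-1.0, 0.1, -0.8]
```

Converted, 0.8 mm / 600 = 0.0013.

```bash
echo '[0.0013, 0, 0, 0, 0, 0, 0.0013, 0, 0, 0, 0, 0]' > path.dat && python3 -m pendant path.dat|sed -n 2,4p
```

```text
ee_pos: [560.0, 80.3, 36.0]
ee_rot: [179.9, -7.2, 1.8]
force: [-1.4, -0.2, 0.5]
```

Converted, 0.7 mm / 600 = 0.0012.

```bash
echo '[0.0012, 0, 0, 0, 0, 0, 0.0012, 0, 0, 0, 0, 0]' > path.dat && python3 -m pendant path.dat|sed -n 2,4p
```

```text
ee_pos: [560.7, 80.2, 36.1]
ee_rot: [179.9, -7.1, 1.8]
force: [-4.5, -0.1, 1.7]
```

Converted, 0.7 mm / 600 = 0.0012.

```bash
echo '[0.0012, 0, 0, 0, 0, 0]' > path.dat && python3 -m pendant path.dat|sed -n 2,4p
```

```text
ee_pos: [560.8, 80.2, 36.1]
ee_rot: [179.9, -7.0, 1.8]
force: [-4.7, -0.8, 3.7]
```

```bash
echo '[0, 0, 0, 0, 0, 0, 0, 0, 0, 0, 0, 0]' > path.dat && python3 -m pendant path.dat|sed -n 2,4p; python3 - <<'E'
from h import *
a=grab_frame("side")[150:220,265:335];b=grab_frame("top")[135:195,235:285]
cv2.imwrite("pics/s6.png",np.hstack([cv2.resize(a,(440,440),interpolation=2),cv2.resize(b,(352,440),interpolation=2)]))
E
```

```text
ee_pos: [560.8, 80.2, 36.1]
ee_rot: [179.9, -7.0, 1.8]
force: [-5.1, 0.1, 2.6]
```

View pics/s6.png

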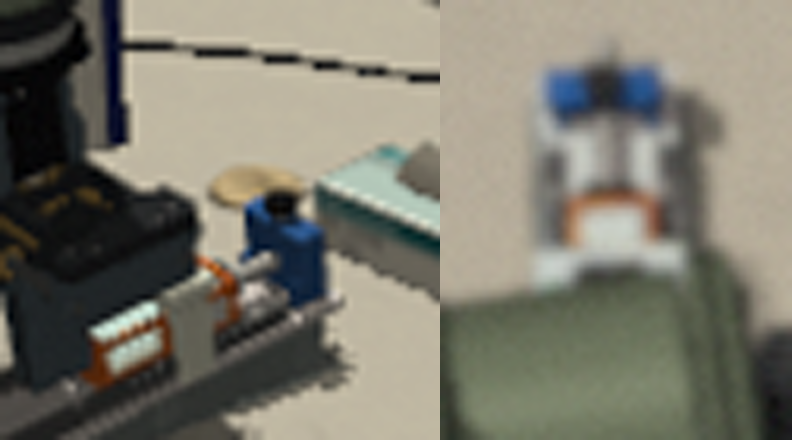

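The cassette has come out past the bridge and its front edge meets the pad, at (612,200) in the top half. Contact is real, so I raise the force step by step.

Converted, 0.5 mm / 600 = 0.0008.

```bash
echo '[0.0008, 0, 0, 0, 0, 0, 0, 0, 0, 0, 0, 0]' > path.dat && python3 -m pendant path.dat|sed -n 2,4p
```

```text
ee_pos: [560.8, 80.2, 36.1]
ee_rot: [179.9, -7.0, 1.8]
force: [-6.6, 0.1, 3.3]
```

Converted, 0.4 mm / 600 = 0.0007.

```bash
echo '[0.0007, 0, 0, 0, 0, 0, 0, 0, 0, 0, 0, 0]' > path.dat && python3 -m pendant path.dat|sed -n 2,4p
```

```text
ee_pos: [560.8, 80.2, 36.1]
ee_rot: [179.9, -6.9, 1.8]
force: [-6.3, 0.8, 4.0]
```

Converted, 0.6 mm / 600 = 0.001.

```bash
echo '[0.001, 0, 0, 0, 0, 0, 0, 0, 0, 0, 0, 0]' > path.dat && python3 -m pendant path.dat|sed -n 2,4p
```

```text
ee_pos: [560.9, 80.2, 36.1]
ee_rot: [179.9, -6.9, 1.8]
force: [-8.2, -0.5, 4.6]
```

Converted, 0.6 mm / 600 = 0.001.

```bash
echo '[0.001, 0, 0, 0, 0, 0, 0, 0, 0, 0, 0, 0]' > path.dat && python3 -m pendant path.dat|sed -n 2,4p
```

```text
ee_pos: [561.0, 80.2, 36.0]
ee_rot: [179.9, -6.8, 1.8]
force: [-8.8, -0.3, 5.9]
```

Converted, 0.5 mm / 600 = 0.0008.

```bash
echo '[0.0008, 0, 0, 0, 0, 0, 0, 0, 0, 0, 0, 0]' > path.dat && python3 -m pendant path.dat|sed -n 2,4p
```

```text
ee_pos: [561.0, 80.2, 36.0]
ee_rot: [179.9, -6.8, 1.8]
force: [-9.9, -0.1, 6.8]
```

```bash
echo '[0, 0, -0.0008, 0, 0, 0, 0, 0, 0, 0, 0, 0]' > path.dat && python3 -m pendant path.dat|sed -n 2,4p
```

```text
ee_pos: [561.1, 80.1, 36.1]
ee_rot: [179.9, -6.8, 1.8]
force: [-8.9, 0.0, 2.9]
```

Converted, 0.8 mm / 600 = 0.0013, -0.2 mm / 600 = -0.0003.

```bash
echo '[0.0013, 0, -0.0003, 0, 0, 0, 0, 0, 0, 0, 0, 0]' > path.dat && python3 -m pendant path.dat|sed -n 2,4p
```

```text
ee_pos: [561.1, 80.1, 36.1]
ee_rot: [179.9, -6.7, 1.8]
force: [-9.0, -0.5, 2.9]
```

Converted, 0.9 mm / 600 = 0.0015, -0.2 mm / 600 = -0.0003.

```bash
echo '[0.0015, 0, -0.0003, 0, 0, 0, 0, 0, 0, 0, 0, 0]' > path.dat && python3 -m pendant path.dat|sed -n 2,4p
```

```text
ee_pos: [561.2, 80.1, 36.2]
ee_rot: [179.9, -6.6, 1.8]
force: [-10.7, -0.1, 2.7]
```

Converted, 0.9 mm / 600 = 0.0015, -0.2 mm / 600 = -0.0003.

```bash
echo '[0.0015, 0, -0.0003, 0, 0, 0, 0, 0, 0, 0, 0, 0]' > path.dat && python3 -m pendant path.dat|sed -n 2,4p
```

```text
ee_pos: [561.3, 80.0, 36.2]
ee_rot: [179.9, -6.5, 1.8]
force: [-12.1, -0.6, 3.9]
```

Converted, 0.7 mm / 600 = 0.0012, -0.2 mm / 600 = -0.0003.

```bash
echo '[0.0012, 0, -0.0003, 0, 0, 0, 0, 0, 0, 0, 0, 0, 0, 0, 0, 0, 0, 0, 0, 0, 0, 0, 0, 0, 0, 0, 0, 0, 0, 0, 0, 0, 0, 0, 0, 0, 0, 0, 0, 0, 0, 0]' > path.dat && python3 -m pendant path.dat|sed -n 1,4p
```

```text
time_s: 23.25
ee_pos: [561.4, 80.0, 36.2]
ee_rot: [179.9, -6.4, 1.8]
force: [-12.2, -0.2, 3.3]
```

Converted, -0.3 mm / 600 = -0.0005.

```bash
echo '[-0.0005, 0, 0, 0, 0, 0, -0.0005, 0, 0, 0, 0, 0, -0.0005, 0, 0, 0, 0, 0, -0.0005, 0, 0, 0, 0, 0, -0.0005, 0, 0, 0, 0, 0, -0.0005, 0, 0, 0, 0, 0, -0.0005, 0, 0, 0, 0, 0, -0.0005, 0, 0, 0, 0, 0]' > path.dat && python3 -m pendant path.dat|sed -n 2,4p;echo '[-0.0005, 0, 0, 0, 0, 0, -0.0005, 0, 0, 0, 0, 0, -0.0005, 0, 0, 0, 0, 0, -0.0005, 0, 0, 0, 0, 0, -0.0005, 0, 0, 0, 0, 0, -0.0005, 0, 0, 0, 0, 0, -0.0005, 0, 0, 0, 0, 0, -0.0005, 0, 0, 0, 0, 0]' > path.dat && python3 -m pendant path.dat|sed -n 2,4p;echo '[-0.0005, 0, 0, 0, 0, 0, -0.0005, 0, 0, 0, 0, 0, -0.0005, 0, 0, 0, 0, 0, -0.0005, 0, 0, 0, 0, 0, -0.0005, 0, 0, 0, 0, 0, -0.0005, 0, 0, 0, 0, 0, -0.0005, 0, 0, 0, 0, 0, -0.0005, 0, 0, 0, 0, 0]' > path.dat && python3 -m pendant path.dat|sed -n 2,4p
```

```text
ee_pos: [561.2, 80.1, 36.2]
ee_rot: [179.9, -6.7, 1.8]
force: [-7.3, -0.3, -1.8]
ee_pos: [561.0, 80.1, 36.6]
ee_rot: [179.9, -6.9, 1.8]
force: [-4.9, 0.4, -2.3]
ee_pos: [560.7, 80.3, 37.4]
ee_rot: [179.9, -7.2, 1.8]
force: [-4.2, -0.3, -1.6]
```

Converted, -0.3 mm / 600 = -0.0005, 0.1 mm / 600 = 0.0002.

```bash
echo '[-0.0005, 0, 0.0002, 0, 0, 0, -0.0005, 0, 0.0002, 0, 0, 0, -0.0005, 0, 0.0002, 0, 0, 0, -0.0005, 0, 0.0002, 0, 0, 0, -0.0005, 0, 0, 0, 0, 0, -0.0005, 0, 0, 0, 0, 0, -0.0005, 0, 0, 0, 0, 0, -0.0005, 0, 0, 0, 0, 0]' > path.dat && python3 -m pendant path.dat|sed -n 2,4p;echo '[-0.0005, 0, 0, 0, 0, 0, -0.0005, 0, 0, 0, 0, 0, -0.0005, 0, 0, 0, 0, 0, -0.0005, 0, 0, 0, 0, 0, -0.0005, 0, 0, 0, 0, 0, -0.0005, 0, 0, 0, 0, 0, -0.0005, 0, 0, 0, 0, 0, -0.0005, 0, 0, 0, 0, 0]' > path.dat && python3 -m pendant path.dat|sed -n 2,4p
```

```text
ee_pos: [559.6, 80.4, 37.4]
ee_rot: [179.9, -7.4, 1.8]
force: [-0.2, 0.5, 0.6]
ee_pos: [555.9, 80.2, 36.3]
ee_rot: [179.9, -7.2, 1.8]
force: [0.1, -0.7, 0.2]
```

Contact is broken. I retreat, lift clear and check.

Careful with the scale: shifts go in shares of 600 mm and turns go in shares of 2 pi rad. That gives: -40 mm / 600 = -0.0667, -30 mm / 600 = -0.05.

```bash
echo '[-0.0083, 0, 0, 0, 0, 0, -0.025, 0, 0, 0, 0, 0, -0.0333, 0, -0.0167, 0, 0, 0, -0.0333, 0, -0.05, 0, 0, 0, -0.0333, 0, -0.0667, 0, 0, 0, -0.0333, 0, -0.0667, 0, 0, 0, -0.0333, 0, -0.0667, 0, 0, 0, 0, 0, 0, 0, 0, 0]' > path.dat && python3 -m pendant path.dat|sed -n 1,4p; echo '[0, 0.05, 0, 0, 0, 0, 0, 0.075, 0, 0, 0, 0, 0, 0.075, 0, 0, 0, 0, 0, 0.075, 0, 0, 0, 0, 0, 0.05, 0, 0, 0, 0, 0, 0, 0, 0, 0, 0, 0, 0, 0, 0, 0, 0]' > path.dat && python3 -m pendant path.dat|sed -n 1,4p
python3 - <<'E'
from h import *
S=grab_frame("side");T=grab_frame("top");a=S[155:215,270:340];b=T[135:205,235:285]
cv2.imwrite("pics/s7.png",np.hstack([cv2.resize(a,(480,411),interpolation=2),cv2.resize(b,(294,411),interpolation=2)]))
for n,im,(x,y) in(("side",S,(330,200)),("top",T,(340,140))):
    o=cv2.imread(f"pics/{n}0.png").astype(int);print(n,[ (nm,abs(im[Y:Y+h,X:X+w].astype(int)-o[Y:Y+h,X:X+w]).max(2).mean().round(1)) for nm,X,Y,w,h in((("vial",360,241,14,20),("bottle",340,308,22,30)) if n=="side" else (("vial",355,155,15,15),("bottle",415,222,20,18)))])
E
```

```text
time_s: 28.05
ee_pos: [416.8, 76.3, 184.6]
ee_rot: [-180.0, -7.7, 1.8]
force: [1.0, 0.2, 0.0]
time_s: 28.75
ee_pos: [422.4, -119.1, 179.4]
ee_rot: [180.0, -7.1, 1.7]
force: [0.1, -0.0, -0.9]
side [('vial', np.float64(7.3)), ('bottle', np.float64(6.2))]
top [('vial', np.float64(4.2)), ('bottle', np.float64(4.2))]
```

View pics/s7.png

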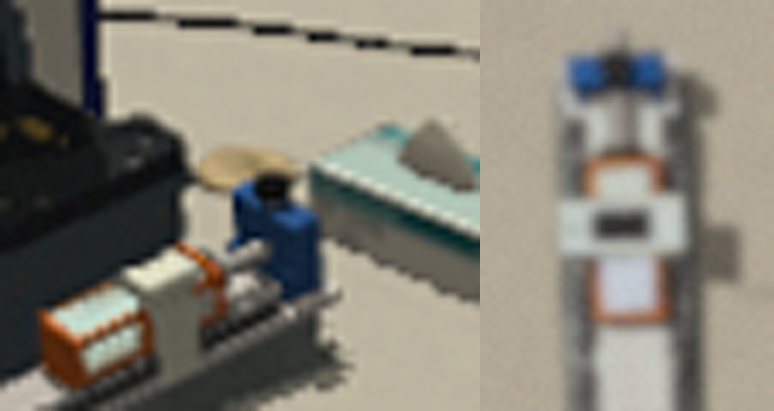

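The cassette lies flat under the bridge with its front edge on the pad, at (625,160) in the top half, where it was under load. The bottle and vial are unmoved.

```bash
python3 -c "
from workcell import *
print(job_done())"
```

```text
the job is handed in; nothing more can be done
None
```

I loaded the orange cassette and handed the job in at about 29 s: it was pressed home with an estimated 10–11 N (12 N at the wrist less friction), eased off, and left resting against the stop as far as the roughly 3 mm-per-pixel cameras can show, with the bottle and vial unmoved and the robot clear; the hand-in gave no verdict.

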